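Pass the tasting tray between the sauce wells

TASK

Push the small wooden tasting tray through the narrow gap between the two fixed steel sauce wells and on until it stands wholly on the brown paper sheet on the other side. Only push it, flat on the counter all the way, never lifted or tipped, and leave the jar, the pepper mill and the stack of boats where they are.

Things in the scene. Friction and masses are not known exactly. Their poses are not given: they have to be found in the camera images.
- tray: loose rectangular dark wooden tray, 120 mm long (its x), 96 mm wide (its y), 30 mm high, packed nearly to the rim with biscuits that are fixed in it, about 0.35 kg (varies); origin at the centre of its underside, z up. It is alike either way round. It starts on the counter on one side of the gap, 165 to 190 mm from the gap's middle, its long side within 0.3 rad of the way through and its centre up to 20 mm off the gap's centre line; which side varies
- wells: two fixed round steel sauce wells with flat lids and small black knobs, each 120 mm in diameter, 50 mm high (58 mm with the knob), side by side with a 104 mm gap between them (4 mm clearance each side of the tray). Origin at the middle of the gap on the counter; its x axis runs through the gap (roughly along world y), the well centres lie at y = +112 and -112 mm
- sheet: brown paper sheet stuck flat on the white counter, under 1 mm thick and no obstacle, 190 mm (its x) by 170 mm (its y), origin at its centre, x axis parallel to the wells' x axis; it lies on the side of the gap opposite to the tray, its centre 165 to 190 mm from the gap's middle and up to 20 mm off the centre line
- tray_c0 (a point): a bottom outer corner of the tray (+60, +48 mm in the tray's frame), on the underside
- tray_c1 (a point): a bottom outer corner of the tray (+60, -48 mm in the tray's frame), on the underside
- tray_c2 (a point): a bottom outer corner of the tray (-60, -48 mm in the tray's frame), on the underside
- tray_c3 (a point): a bottom outer corner of the tray (-60, +48 mm in the tray's frame), on the underside
- jar: bystander: amber glass jar with a metal cap, 68 mm in diameter, 85 mm high, origin at the centre of its underside
- mill: bystander: turned wooden pepper mill, 54 mm in diameter, 122 mm high, origin at the centre of its underside
- boats: bystander: stack of small brown card boats, 75 x 55 mm, 49 mm high, origin at the centre of its underside

How it is judged:
On the way:
1. the tray is in the gap between the two wells, flat on the counter (x of tray in the frame of wells between -0.025 and 0.025 m and y of tray in the frame of wells between -0.015 and 0.015 m and height (world z) of tray below 0.008 m), for 0.05 s.
At the end, for the whole second after the job is handed in: All four bottom corners of the tray lie within the paper sheet (2 mm over its edge allowed), and the tray rests flat and still on the counter (x of tray_c0 in the frame of sheet between -0.097 and 0.097 m and y of tray_c0 in the frame of sheet between -0.087 and 0.087 m and x of tray_c1 in the frame of sheet between -0.097 and 0.097 m and y of tray_c1 in the frame of sheet between -0.087 and 0.087 m and x of tray_c2 in the frame of sheet between -0.097 and 0.097 m and y of tray_c2 in the frame of sheet between -0.087 and 0.087 m and x of tray_c3 in the frame of sheet between -0.097 and 0.097 m and y of tray_c3 in the frame of sheet between -0.087 and 0.087 m and height (world z) of tray below 0.006 m and angle between tray's own z axis and vertical below 0.08 rad and linear speed of tray below 0.01 m/s); the robot touches nothing.
It fails at once if the tray is lifted off the counter (12 mm) or tipped (0.2 rad) (height (world z) of tray above 0.012 m or angle between tray's own z axis and vertical above 0.2 rad).
It fails at once if a bystander (jar, mill, boats) is moved more than 20 mm (distance of any of jar, mill, boats from where it was at the start of the episode above 0.02 m).
It also fails if it takes over 72 s, if anything falls off the work surface, if the arm or the gripper's body presses on something with over 40 N, if the wrist force passes 120 N, or if a joint passes its speed limit or range.

ROBOT

A 6-joint arm with a two-finger parallel gripper is mounted at the origin on the work surface. World frame = base frame: x ahead of the robot, y to its left, z up, the work surface at z = 0. Lengths are in m, angles in rad, forces in N, time in s.
With the tool pointing down it reaches from about 0.35 to 0.975 m from the base axis. Payload 4.9 kg.
Tool frame: the origin (TCP) lies midway between the tips of the shut fingers; the grasp point (between the pads) lies 19 mm behind it; z points along the fingers, y is the direction in which the jaws open and shut (so a half turn about z gives the same grasp; the last joint's range is limited). The gripper opens to 85 mm and grips with 20 to 120 N. Pads are 22 mm wide; open, the fingers measure 114 mm over their backs; the gripper's body (76 mm by 85 mm) begins 54 mm behind the grasp point. The pads swing forward as they close: fully open they stand 13 mm farther back than shut.
Start: joints at [-1.418, 0.053, 1.613, -0, 1.476, -0.119], TCP at [0.168, -0.602, 0.231] pointing down, gripper open.
Joint ranges: [-3.01, 3.01], [-1.01, 2.22], [0.06, 2.58], [-1.02, 4.17], [0.09, 2.62], [-3.14, 3.14]. Speed limits (rad/s): [2.57, 2.57, 3.14, 3.14, 3.14, 3.14].

INTERFACE

Orientations are given as a rotation vector (axis times angle).
In Python, from station import ctrl gives the robot as it stands.
- The arm moves only by the shell command python3 -m jog 'ROWS' [FORCE]. ROWS is JSON, one flat list of numbers, 7 for each row, row after row: the opening, from 0 (shut) to 1 (fully open), then the shift along the tool's x, y, z in m, then the turn, a rotation vector about the tool's x, y, z in degrees. A call has 1 to 10 rows; each row shifts and turns the commanded pose from where the row before left it, along the tool's axes as they then stand; what a row does not reach is not made up. A row lasts 1/8 s, in which the tool goes at most 62.5 mm and 10.7 degrees, less where a joint would pass 70% of its speed; a pose out of reach is approached as far as the arm can. A call with a gripper value outside its range is refused whole. The fingers move at their own pace and stop on an object; FORCE is the grip in N (left out, the last holds). Time passes only in rows, so rows that do not move let the fingers close. It gives the time, the measured TCP pose, the force and the opening at its end, in the units of the state.
- ctrl.get_obs(): the state, without advancing time (a new reading comes with each control period).
- ctrl.get_image(name): name is "scene" or "top" or "wrist"; returns a dict with "image" (400x640x3 uint8, blue, green, red), "camera_matrix" (3x3 intrinsics, pixels), "dist_coeffs" ([k1, k2, p1, p2, k3] as OpenCV has them; the pictures are not rectified), "rvec" (rotation vector, rad) and "tvec" (3), from world to camera coordinates, as OpenCV has them; the wrist camera has in their place "mount" (4x4, takes a point from camera to tool coordinates, whose origin is the TCP and whose axes are the flange's). Camera axes: x right, y down, z forward; pixel columns grow to the right and rows downward; lengths in m; the calibration is good to about 2 mm. A picture is of the moment at which its call begins: read the wrist's pose just before it. There is no depth.
- ctrl.finish_job(): hands the job in, once; it reports no verdict.
Trained networks look in a picture, given as the dict that the camera call returned (one of the last four; its "shot" number tells which), for a name from the list of things; names that differ only in an ending like _2 or _b are one class to them, and where a whole thing is asked for, a point or a joint stands for the part that bears it (a point fixed in the world has none). Each returns a list of dicts, best first, with "p" (0 to 1); they miss things now and then, are a little off and sometimes report something else, mostly with a low value. They report only what shows in the picture. A call takes as long as a camera call.
- ctrl.boxes_of(target, picture): "box" ([centre column, centre row, width, height] in pixels, round what is visible of it).
The state is a dict: "t": time; "q": joint angles; "dq": joint speeds; "effort": joint torques, N m; "tool_pos": TCP position; "tool_rot": TCP orientation; "contact_force": force on the tool from outside, world axes, zero at the start; "wrist_torque": the same for the moment, N m; "opening": finger opening in m.
Only numpy, scipy, OpenCV 4.12 (cv2) and the standard library are available. Lean on these libraries where they do the work, as an engineer would, in place of code of your own. Each camera call takes 0.05 s, during which the arm holds its last target. There are 200 camera calls.

## Working session

There is one attempt and no reset: what is moved stays moved. The work goes in short steps, Python scripts to look and compute and a shell command to move; the robot and the scene stay as the last step left them, time stands still between calls to the robot, and variables do not carry over. Pictures are saved under pics/ and viewed, about 8 in all and at most 12, crops included, and the job is handed in when it is done.

```bash
mkdir -p pics; ls
cat > h.py <<'E'
import cv2, numpy as np
from station import ctrl
def ray(pic,uv,z):
    uv=np.array(uv,float).reshape(-1,1,2)
    n=cv2.undistortPoints(uv,pic["camera_matrix"],np.array(pic["dist_coeffs"])).reshape(-1,2)
    R=cv2.Rodrigues(np.array(pic["rvec"]))[0]; c=-R.T@np.array(pic["tvec"]).ravel()
    d=np.c_[n,np.ones(len(n))]@R
    return c+d*((z-c[2])/d[:,2])[:,None]
E
python3 - <<'E'
from h import *
for n in ("top","scene"):
    p=ctrl.get_image(n); cv2.imwrite(f"pics/{n}0.png",p["image"])
    R=cv2.Rodrigues(np.array(p["rvec"]))[0]; print(n,-R.T@np.array(p["tvec"]).ravel())
    for t in ("tray","wells","sheet","jar","mill","boats"):
        for b in ctrl.boxes_of(t,p)[:2]: print(t,round(b["p"],2),np.round(b["box"]),np.round(ray(p,b["box"][:2],0),3))
print(ctrl.get_obs())
E
```

```text
pics
top [ 0.32509524 -0.07557149  1.41762468]
tray 0.91 [240. 234.  44.  38.] [[0.483 0.159 0.   ]]
tray 0.4 [355. 230.  64.  62.] [[ 0.493 -0.2    0.   ]]
wells 0.71 [296. 230.  45. 114.] [[ 0.493 -0.015  0.   ]]
sheet 0.94 [355. 229.  66.  59.] [[ 0.495 -0.199  0.   ]]
sheet 0.53 [239. 143.  24.  26.] [[0.777 0.17  0.   ]]
jar 0.71 [239. 140.  22.  27.] [[0.786 0.17  0.   ]]
mill 0.79 [435. 249.  20.  16.] [[ 0.432 -0.446  0.   ]]
boats 0.75 [346. 148.  31.  32.] [[ 0.76  -0.173  0.   ]]
scene [ 0.97996194 -0.35052321  0.84764932]
tray 0.58 [378. 137.  54.  50.] [[0.475 0.162 0.   ]]
wells 0.8 [332. 168.  98. 103.] [[ 0.495 -0.007  0.   ]]
sheet 0.73 [273. 206.  98.  90.] [[ 0.509 -0.198  0.   ]]
sheet 0.47 [377. 137.  54.  48.] [[ 0.475  0.161 -0.   ]]
jar 0.9 [458. 205.  41.  39.] [[0.766 0.196 0.   ]]
mill 0.88 [165. 221.  37.  37.] [[ 0.397 -0.443  0.   ]]
boats 0.75 [339. 276.  28.  45.] [[ 0.753 -0.163  0.   ]]
{'t': 0.7, 'q': array([-1.41796780e+00,  5.26482244e-02,  1.61289434e+00,  1.85741854e-05,
        1.47599719e+00, -1.19006533e-01]), 'dq': array([ 0.00066039, -0.00016419,  0.00045711, -0.0001009 , -0.00135018,
       -0.00069544]), 'effort': array([-2.42263370e-03, -3.93563354e+01, -3.70373261e+01, -2.37480490e-04,
        5.44768918e-04, -2.89859383e-05]), 'tool_pos': array([ 0.16781147, -0.60203492,  0.23133909]), 'tool_rot': array([3.11256735e+00, 4.25674172e-01, 3.04458448e-05]), 'contact_force': array([-0.433684  , -0.13572167,  0.5971419 ]), 'wrist_torque': array([-0.01748244, -0.03472697, -0.00936625]), 'opening': 0.0852553804693503}
```

View pics/top0.png

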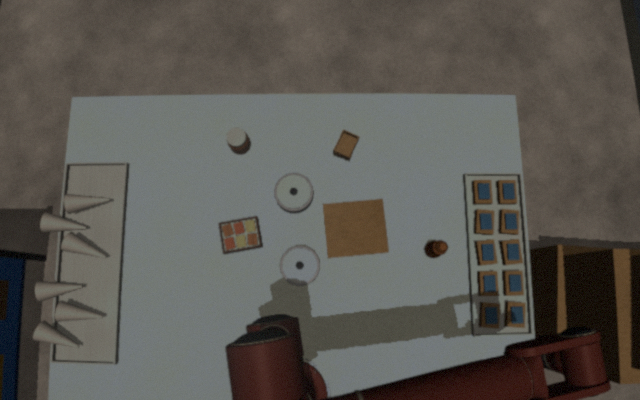

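Run:
```python
from h import *
im=cv2.imread("pics/top0.png")[165:295,210:400]
cv2.imwrite("pics/crop0.png",cv2.resize(im,None,fx=4.2,fy=4.2,interpolation=cv2.INTER_CUBIC))
```

```text
(no output)
```

View pics/crop0.png

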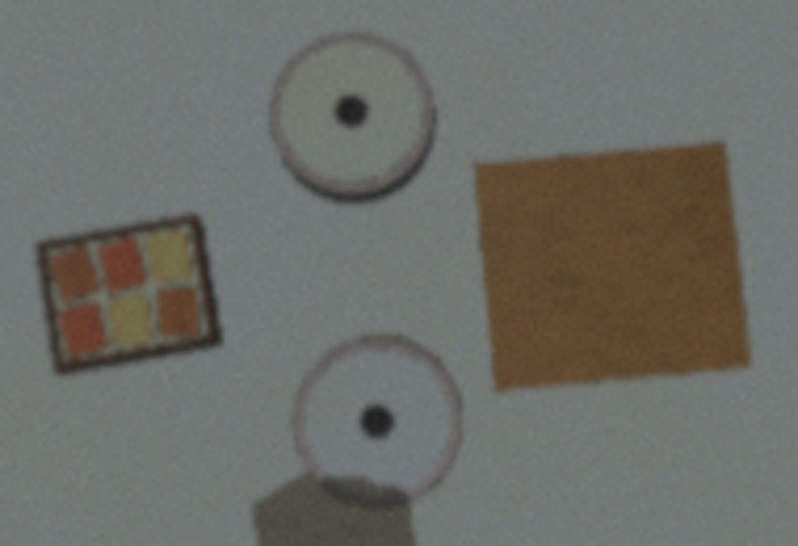

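The crop shows the knobs at crop (351,111) and (376,422). The tray's top corners are (39,242), (198,215), (220,343) and (60,373), and the sheet's are (475,163), (724,143), (750,366) and (497,389).

```bash
cat >> h.py <<'E'
def yaw(v): return np.degrees(np.arctan2(v[1],v[0]))
E
python3 - <<'E'
from h import *
p=ctrl.get_image("top")
f=lambda a:(np.array(a)+.5)/4.2-.5+[210,165]
K=ray(p,f([(351,111),(376,422)]),.056)
T=ray(p,f([(39,242),(198,215),(220,343),(60,373)]),.03)
S=ray(p,f([(475,163),(724,143),(750,366),(497,389)]),0)
g=K.mean(0)[:2]; l=K[0]-K[1]; l=l[:2]/np.linalg.norm(l[:2])
ax=np.array([l[1],-l[0]]) # through, toward -y
lat=l
print("knob dist",np.linalg.norm(K[0]-K[1]),"gap",g,"ax",ax,"yaw",yaw(ax))
for n,Q in(("T",T),("S",S)):
    Q=Q[:,:2];c=Q.mean(0);d=(Q[1]-Q[0]+Q[2]-Q[3])/2; w=(Q[0]-Q[3]+Q[1]-Q[2])/2
    print(n,c,"along",(c-g)@ax,"lat",(c-g)@lat,"yaw",yaw(d),np.linalg.norm(d),np.linalg.norm(w))
    print(np.round(Q,3).tolist())
np.savez("gap.npz",g=g,ax=ax,lat=lat)
R=cv2.Rodrigues(ctrl.get_obs()["tool_rot"])[0]; print(R.round(3))
w=ctrl.get_image("wrist"); print(np.round(w["mount"],3)); cv2.imwrite("pics/w0.png",w["image"])
E
```

```text
knob dist 0.22402072717081836 gap [ 0.49434017 -0.01741103] ax [ 0.08174602 -0.99665319] yaw -85.31106615163185
T [0.47749484 0.15365122] along -0.17186677629303757 lat -0.0028052869669176763 yaw -80.00690024714221 0.11756654593975088 0.09611208516501203
[[0.515, 0.221], [0.534, 0.104], [0.441, 0.087], [0.42, 0.203]]
S [ 0.50054198 -0.19946349] along 0.1819501403828164 lat -0.008701005004574847 yaw -85.41895526556152 0.18769947495246306 0.16868758891106336
[[0.577, -0.098], [0.592, -0.286], [0.424, -0.3], [0.409, -0.113]]
[[ 0.963  0.268  0.   ]
 [ 0.268 -0.963 -0.   ]
 [-0.     0.    -1.   ]]
[[-0.    -0.959 -0.283  0.073]
 [ 1.    -0.     0.001 -0.   ]
 [-0.001 -0.283  0.959 -0.143]
 [ 0.     0.     0.     1.   ]]
```

```bash
python3 -m jog '[0.5,0.0358,-0.0421,0,0,0,0, 0.5,0.0358,-0.0421,0,0,0,0, 0.5,0.0358,-0.0421,0,0,0,0, 0.5,0.0358,-0.0421,0,0,0,0, 0.5,0.0358,-0.0421,0,0,0,0, 0.5,0.0358,-0.0421,0,0,0,0, 0.5,0.0358,-0.0421,0,0,0,0, 0.5,0.0358,-0.0421,0,0,0,0, 0.5,0.0358,-0.0421,0,0,0,0, 0.5,0.0358,-0.0421,0,0,0,0]'
python3 -m jog '[0.5,0.0217,-0.0454,0,0,0,0, 0.5,0.0217,-0.0454,0,0,0,0, 0.5,0.0217,-0.0454,0,0,0,0, 0.5,0.0217,-0.0454,0,0,0,0, 0.5,0.0217,-0.0454,0,0,0,0, 0.5,0.0217,-0.0454,0,0,0,0, 0.5,0.0217,-0.0454,0,0,0,0]'
python3 -m jog '[0.5,0,0,0,0,0,-8.5, 0.5,0,0,0,0,0,-8.5, 0.5,0,0,0,0,0,-8.5, 0.5,0,0,0,0,0,-8.5, 0.5,0,0,0,0,0,-8.5, 0.5,0,0,0,0,0,-8.5, 0.5,0,0,0,0,0,-8.5, 0.5,0,0,0,0,0,-8.5, 0.5,0,0,0,0,0,-8.5, 0.5,0,0,0,0,0,-8.5]'
cat >> h.py <<'E'
def tool():
    o=ctrl.get_obs(); R=cv2.Rodrigues(o["tool_rot"])[0]; return o,R
def wpic(name):
    o,R=tool(); w=ctrl.get_image("wrist"); M=np.array(w["mount"])
    T=np.eye(4);T[:3,:3]=R;T[:3,3]=o["tool_pos"]; C=np.linalg.inv(T@M)
    w["rvec"]=cv2.Rodrigues(C[:3,:3])[0]; w["tvec"]=C[:3,3]
    if name: cv2.imwrite(f"pics/{name}.png",w["image"])
    return w
def status():
    G=np.load("gap.npz"); o,R=tool(); d=o["tool_pos"][:2]-G["g"]
    print("t",round(o["t"],2),"tcp",o["tool_pos"].round(4),"gap-frame",round(d@G["ax"],4),round(d@G["lat"],4),"yaw x",yaw(R[:2,0]).round(2),"rel",(yaw(-R[:2,0])-yaw(G["ax"])).round(2),"F",o["contact_force"].round(1),"open",round(o["opening"],4))
E
python3 -c "
from h import *
status(); wpic('w1')"
```

```text
t: 2.05
tool_pos: [0.4002, -0.0987, 0.2317]
tool_rot: [3.112, 0.425, 0.002]
contact_force: [0.8, -0.7, 0.1]
opening: 0.0428
t: 2.92
tool_pos: [0.4607, 0.2483, 0.2316]
tool_rot: [3.113, 0.426, 0.001]
contact_force: [0.5, 0.0, 0.7]
opening: 0.0426
t: 4.18
tool_pos: [0.4606, 0.2465, 0.2314]
tool_rot: [2.001, 2.422, 0.0]
contact_force: [-0.6, -0.3, 0.4]
opening: 0.0423
t 4.17 tcp [0.4606 0.2465 0.2314] gap-frame -0.2658 -0.012 yaw x 100.85 rel 6.17 F [-0.6 -0.3  0.4] open 0.0423
```

View pics/w1.png

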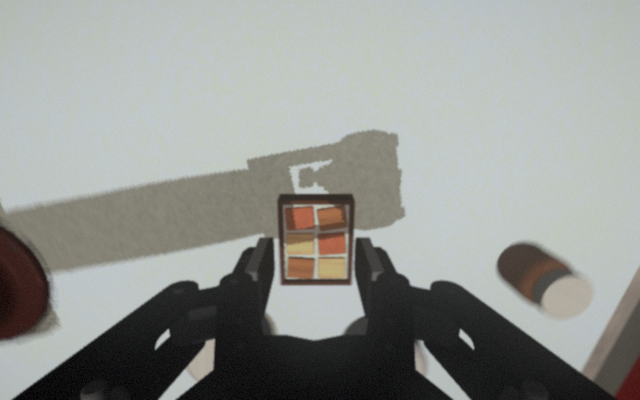

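The wrist view shows the tray's top rim at about (279,195), (354,195), (352,285) and (281,285). The rear end is at the top of the picture and well clear of the jar.

```bash
cat >> h.py <<'E'
def trayfit(Q): # rear-?, order rearL, rearR, frontR, frontL (any side); prints gap frame
    G=np.load("gap.npz"); Q=Q[:,:2]; c=Q.mean(0); d=(Q[3]-Q[0]+Q[2]-Q[1])/2; w=(Q[1]-Q[0]+Q[2]-Q[3])/2
    print("tray",c.round(4),"along",((c-G["g"])@G["ax"]).round(4),"lat",((c-G["g"])@G["lat"]).round(4),"rel yaw",(yaw(d)-yaw(G["ax"])).round(2),np.linalg.norm(d).round(4),np.linalg.norm(w).round(4))
E
python3 - <<'E'
from h import *
w=wpic(None)
trayfit(ray(w,[(279,195),(354,195),(352,285.5),(281,285)],.03))
im=w["image"][185:300,265:370]; 
# rear-rim corner refinement
g=cv2.cvtColor(w["image"],cv2.COLOR_BGR2GRAY)
c=cv2.cornerSubPix(g,np.array([(279,195),(354,195),(352,285),(281,285)],np.float32).reshape(-1,1,2),(5,5),(-1,-1),(3,50,.01)).reshape(-1,2)
print(c); trayfit(ray(w,c,.03))
E
```

```text
tray [0.4812 0.16  ] along -0.1779 lat 0.0014 rel yaw 6.45 0.1264 0.0938
[[279.1436  193.19695]
 [351.09338 194.28171]
 [352.      285.     ]
 [281.      285.     ]]
tray [0.4802 0.1608] along -0.1788 lat 0.0005 rel yaw 7.2 0.1277 0.0918
```

```bash
python3 -m jog '[0.5,0.005,0.002,0.037,0,0,0, 0.5,0,0,0.037,0,0,0, 0.5,0,0,0.037,0,0,0, 0.5,0,0,0.037,0,0,0, 0.5,0,0,0.037,0,0,0, 0.5,0,0,0.028,0,0,0, 0.5,0,0,0.009,0,0,0, 0.5,0,0,0,0,0,0]'
python3 -m jog '[0.5,-0.006,0,0,0,0,0, 0.5,-0.006,0,0,0,0,0, 0.5,-0.006,0,0,0,0,0, 0.5,-0.005,0,0,0,0,0, 0.5,-0.004,0,0,0,0,0, 0.5,-0.004,0,0,0,0,0, 0.5,0,0,0,0,0,0]'
python3 -c "
from h import *
status(); wpic('w2')"
```

```text
t: 5.28
tool_pos: [0.4617, 0.2518, 0.0093]
tool_rot: [-2.008, -2.415, 0.001]
contact_force: [-0.6, -0.4, 0.8]
opening: 0.0426
t: 6.15
tool_pos: [0.4675, 0.221, 0.0093]
tool_rot: [2.007, 2.416, -0.0]
contact_force: [-0.5, -0.1, 0.3]
opening: 0.0429
t 6.15 tcp [0.4675 0.221  0.0093] gap-frame -0.2398 -0.0072 yaw x 100.57 rel 5.88 F [-0.5 -0.1  0.3] open 0.0429
```

View pics/w2.png

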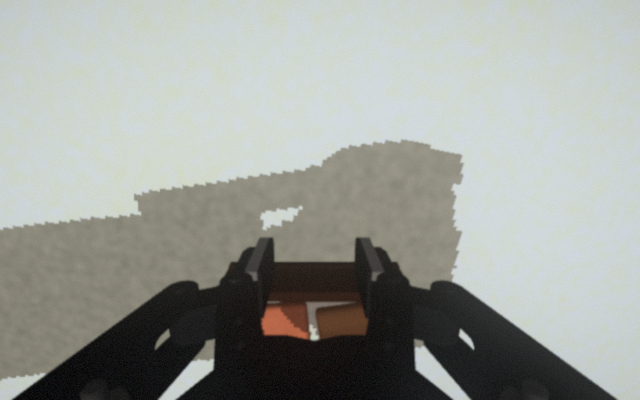

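The tray's rear edge (row 262) lies parallel to the finger line and centred between the fingers. Next I push while turning it straight.

```bash
python3 -m jog '[0.5,-0.005,0,0,0,0,0, 0.5,-0.005,0.0005,0,0,0,0.6, 0.5,-0.005,0.0005,0,0,0,0.7, 0.5,-0.005,0.0005,0,0,0,0.7, 0.5,-0.005,0.0005,0,0,0,0.7, 0.5,-0.005,0.0005,0,0,0,0.7, 0.5,-0.005,0.0005,0,0,0,0.7, 0.5,-0.005,0.0005,0,0,0,0.7, 0.5,-0.005,0.0005,0,0,0,0.7, 0.5,-0.005,0.0005,0,0,0,0.4]'
python3 - <<'E'
from h import *
status()
p=ctrl.get_image("top"); im=p["image"][165:295,210:400]
cv2.imwrite("pics/crop1.png",cv2.resize(im,None,fx=4.2,fy=4.2,interpolation=cv2.INTER_CUBIC))
E
```

```text
t: 7.45
tool_pos: [0.4789, 0.1722, 0.0093]
tool_rot: [-2.13, -2.31, 0.0]
contact_force: [-0.0, 1.9, -0.0]
opening: 0.0426
t 7.45 tcp [0.4789 0.1722 0.0093] gap-frame -0.1902 0.0001 yaw x 94.64 rel -0.05 F [-0.   1.9 -0. ] open 0.0426
```

View pics/crop1.png

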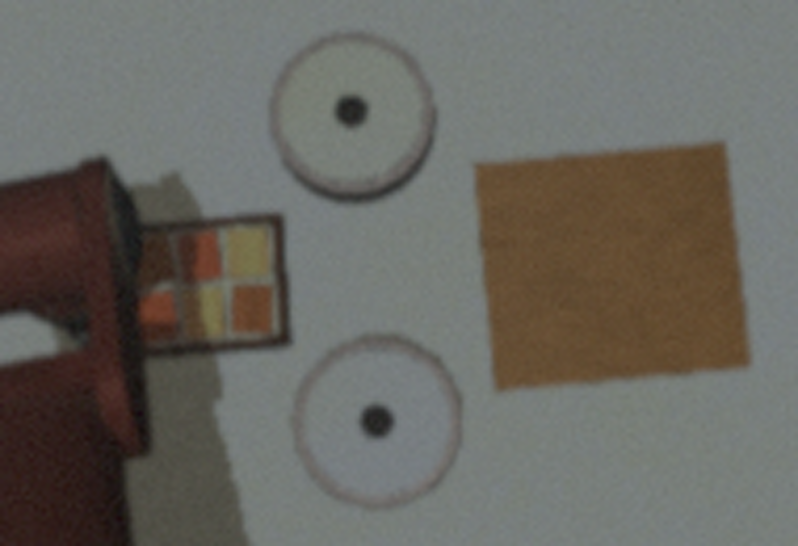

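The tray's front top corners are at crop (283,214) and (290,343). Its sides run back to about (150,224) and (150,352).

```bash
cat >> h.py <<'E'
def crop(a): return (np.array(a,float)+.5)/4.2-.5+[210,165]
def gf(P):
    G=np.load("gap.npz"); d=P[:,:2]-G["g"]; return np.c_[d@G["ax"],d@G["lat"]]
E
python3 - <<'E'
from h import *
p=ctrl.get_image("top")
q=gf(ray(p,crop([(150,224),(283,214),(290,343),(150,352)]),.03)); print(q.round(4))
print("side yaws",yaw(q[1]-q[0]),yaw(q[2]-q[3]),"front yaw",yaw(q[1]-q[2])-90,"front c",(q[1]+q[2])/2)
# tray sides by gradient: dark outer edges at several columns
im=cv2.GaussianBlur(cv2.cvtColor(p["image"],cv2.COLOR_BGR2GRAY),(3,3),0).astype(float)
for c in (258,262,266,270,274): 
    col=np.interp(np.arange(208,255,.1),np.arange(400),im[:,c]); y=np.arange(208,255,.1)
    d=np.gradient(col); a=d[:150].argmin(); b=d[250:].argmax()+250
    print(c,y[a].round(1),y[b].round(1),gf(ray(p,[(c,y[a]),(c,y[b])],.03)).round(4).tolist())
E
```

```text
[[-0.1536  0.0463]
 [-0.0563  0.0453]
 [-0.0581 -0.049 ]
 [-0.1594 -0.0469]]
side yaws -0.5934691891461491 -1.1985116674130818 front yaw -1.1072365881522472 front c [-0.05716744 -0.00183656]
258 216.2 248.2 [[-0.1145, 0.0484], [-0.121, -0.0494]]
262 216.2 248.2 [[-0.1022, 0.0473], [-0.1089, -0.0505]]
266 215.2 248.2 [[-0.0898, 0.0494], [-0.0968, -0.0515]]
270 215.2 247.2 [[-0.0776, 0.0483], [-0.0845, -0.0495]]
274 215.2 247.2 [[-0.0653, 0.0473], [-0.0724, -0.0505]]
```

```bash
python3 -m jog '[0.5,-0.005,0.0002,0,0,0,-0.3, 0.5,-0.005,0.0002,0,0,0,-0.3, 0.5,-0.005,0.0002,0,0,0,-0.2, 0.5,-0.005,0,0,0,0,0, 0.5,-0.005,0,0,0,0,0, 0.5,-0.005,0,0,0,0,0, 0.5,-0.005,0,0,0,0,0, 0.5,-0.005,0,0,0,0,0, 0.5,-0.005,0,0,0,0,0, 0.5,-0.005,0,0,0,0,0]'
python3 - <<'E'
from h import *
status()
p=ctrl.get_image("top"); im=p["image"][165:295,210:400]
cv2.imwrite("pics/crop2.png",cv2.resize(im,None,fx=4.2,fy=4.2,interpolation=cv2.INTER_CUBIC))
E
```

```text
t: 8.8
tool_pos: [0.4842, 0.1224, 0.0093]
tool_rot: [-2.113, -2.325, 0.0]
contact_force: [0.3, 1.6, -0.9]
opening: 0.0429
t 8.8 tcp [0.4842 0.1224 0.0093] gap-frame -0.1402 0.0013 yaw x 95.47 rel 0.78 F [ 0.3  1.6 -0.9] open 0.0429
```

View pics/crop2.png

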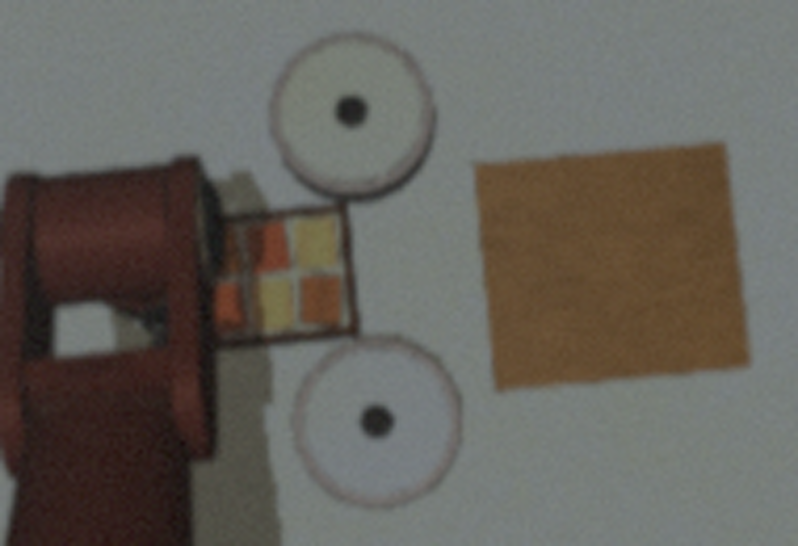

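The front corners are now at crop (346,203) and (356,333), just entering the gap with no rise in force.

Run:
```python
from h import *
p=ctrl.get_image("top")
q=gf(ray(p,crop([(225,215),(346,203),(356,333),(225,344)]),.03)); print(q.round(4))
print("side yaws",yaw(q[1]-q[0]),yaw(q[2]-q[3]),"front yaw",yaw(q[1]-q[2])-90,"front c",(q[1]+q[2])/2)
```

```text
[[-0.0985  0.0482]
 [-0.0098  0.0494]
 [-0.01   -0.0459]
 [-0.1049 -0.0457]]
side yaws 0.7824053103387294 -0.10653982776500576 front yaw -0.13520836962912597 front c [-0.00993531  0.0017823 ]
```

```bash
python3 -m jog '[0.5,-0.006,-0.0004,0,0,0,0.2, 0.5,-0.006,-0.0004,0,0,0,0.2, 0.5,-0.006,-0.0003,0,0,0,0, 0.5,-0.006,-0.0002,0,0,0,0, 0.5,-0.006,-0.0001,0,0,0,0, 0.5,-0.006,0,0,0,0,0]'
python3 -m jog '[0.5,-0.006,0,0,0,0,0, 0.5,-0.006,0,0,0,0,0, 0.5,-0.006,0,0,0,0,0, 0.5,-0.006,0,0,0,0,0, 0.5,-0.006,0,0,0,0,0, 0.5,-0.004,0,0,0,0,0, 0.5,0,0,0,0,0,0]'
python3 - <<'E'
from h import *
status()
p=ctrl.get_image("top"); im=p["image"][165:295,210:400]
cv2.imwrite("pics/crop3.png",cv2.resize(im,None,fx=4.2,fy=4.2,interpolation=cv2.INTER_CUBIC))
E
```

```text
t: 9.65
tool_pos: [0.486, 0.0864, 0.0093]
tool_rot: [-2.121, -2.317, -0.0]
contact_force: [0.3, 2.8, 0.9]
opening: 0.0428
t: 10.52
tool_pos: [0.489, 0.0523, 0.0093]
tool_rot: [2.121, 2.317, -0.001]
contact_force: [-0.6, -0.5, 0.8]
opening: 0.0426
t 10.53 tcp [0.489  0.0523 0.0093] gap-frame -0.0699 0.0004 yaw x 95.06 rel 0.38 F [-0.6 -0.5  0.8] open 0.0426
```

View pics/crop3.png

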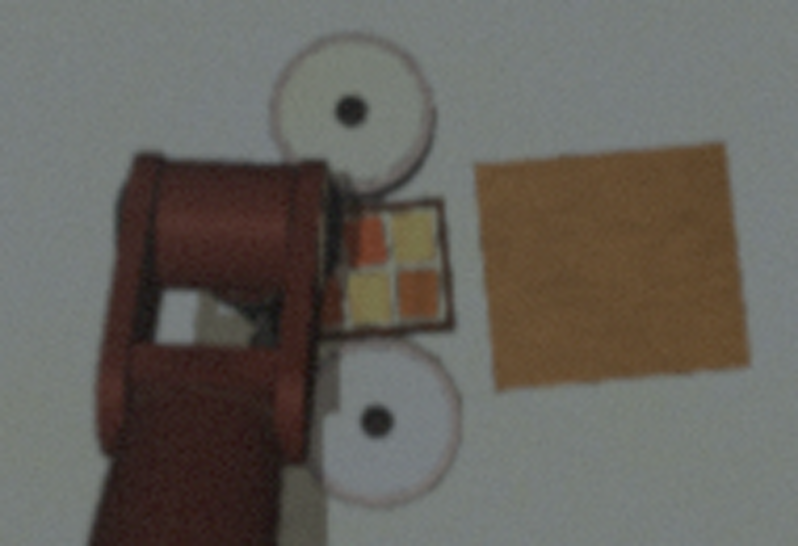

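The tray is midway in the gap, with its front corners at crop (442,198) and (453,328), and it is not touching the wells. I'll push it straight on to the sheet.

```bash
python3 -m jog '[0.5,-0.006,0,0,0,0,0, 0.5,-0.008,0,0,0,0,0, 0.5,-0.008,0,0,0,0,0, 0.5,-0.008,0,0,0,0,0, 0.5,-0.008,0,0,0,0,0, 0.5,-0.008,0,0,0,0,0, 0.5,-0.008,0,0,0,0,0, 0.5,-0.008,0,0,0,0,0, 0.5,-0.008,0,0,0,0,0, 0.5,-0.008,0,0,0,0,0]'
python3 -m jog '[0.5,-0.008,0,0,0,0,0, 0.5,-0.008,-0.0003,0,0,0,0, 0.5,-0.008,-0.0003,0,0,0,0, 0.5,-0.008,-0.0003,0,0,0,0, 0.5,-0.008,-0.0003,0,0,0,0, 0.5,-0.008,-0.0003,0,0,0,0, 0.5,-0.008,-0.0003,0,0,0,0, 0.5,-0.007,-0.0003,0,0,0,0, 0.5,-0.006,-0.0003,0,0,0,0, 0.5,-0.005,0,0,0,0,0]'
python3 -m jog '[0.5,-0.005,0,0,0,0,0, 0.5,-0.005,0,0,0,0,0, 0.5,-0.005,0,0,0,0,0, 0.5,-0.005,0,0,0,0,0, 0.5,-0.005,0,0,0,0,0, 0.5,-0.004,0,0,0,0,0, 0.5,-0.002,0,0,0,0,0, 0.5,0,0,0,0,0,0]'
python3 - <<'E'
from h import *
status()
p=ctrl.get_image("top"); im=p["image"][165:295,210:400]
cv2.imwrite("pics/crop4.png",cv2.resize(im,None,fx=4.2,fy=4.2,interpolation=cv2.INTER_CUBIC))
E
```

```text
t: 11.82
tool_pos: [0.4959, -0.0253, 0.0093]
tool_rot: [-2.121, -2.317, 0.0]
contact_force: [-0.6, 1.1, -1.2]
opening: 0.0428
t: 13.08
tool_pos: [0.5, -0.0991, 0.0093]
tool_rot: [-2.121, -2.317, -0.0]
contact_force: [-0.9, 2.1, 0.1]
opening: 0.0427
t: 14.08
tool_pos: [0.5029, -0.13, 0.0094]
tool_rot: [2.12, 2.317, -0.001]
contact_force: [0.0, 0.4, 0.1]
opening: 0.0431
t 14.07 tcp [ 0.5029 -0.13    0.0094] gap-frame 0.1129 -0.0007 yaw x 95.07 rel 0.38 F [0.  0.4 0.1] open 0.0431
```

View pics/crop4.png

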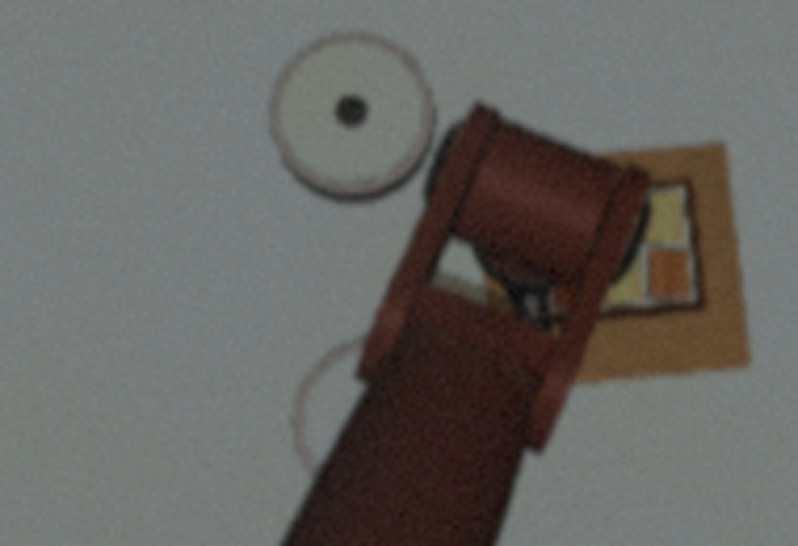

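The tray is on the sheet. Its front corners are at about (690,180) and (705,307), inside the sheet's far edge. I'll back off, lift and check.

```bash
python3 -m jog '[0.5,0.006,0,0,0,0,0, 0.5,0.008,0,0,0,0,0, 0.5,0.006,0,0,0,0,0, 0.5,0,0,-0.03,0,0,0, 0.5,0,0,-0.04,0,0,0, 0.5,0,0,-0.04,0,0,0, 0.5,0.02,0,-0.04,0,0,0, 0.5,0.05,0,-0.02,0,0,0, 0.5,0.05,0,0,0,0,0, 0.5,0.05,0,0,0,0,0]'
python3 -m jog '[0.5,0.05,0,0,0,0,0, 0.5,0.05,0,0,0,0,0, 0.5,0.05,0,0,0,0,0, 0.5,0,0,0,0,0,0, 0.5,0,0,0,0,0,0]'
python3 - <<'E'
from h import *
status()
p=ctrl.get_image("top"); im=p["image"][165:295,210:400]
cv2.imwrite("pics/crop5.png",cv2.resize(im,None,fx=4.2,fy=4.2,interpolation=cv2.INTER_CUBIC))
for t in ("tray","jar","mill","boats"):
    for b in ctrl.boxes_of(t,p)[:1]: print(t,round(b["p"],2),np.round(b["box"]))
E
```

```text
t: 15.38
tool_pos: [0.4858, 0.0614, 0.18]
tool_rot: [2.12, 2.317, 0.002]
contact_force: [0.3, 0.4, -0.5]
opening: 0.043
t: 16.0
tool_pos: [0.4724, 0.2091, 0.1791]
tool_rot: [2.12, 2.318, -0.001]
contact_force: [0.6, 0.1, -0.7]
opening: 0.0425
t 16.0 tcp [0.4724 0.2091 0.1791] gap-frame -0.2276 -0.0033 yaw x 95.12 rel 0.43 F [ 0.6  0.1 -0.7] open 0.0425
tray 0.59 [357. 224.  39.  36.]
jar 0.69 [239. 144.  18.  23.]
mill 0.71 [435. 250.  24.  20.]
boats 0.94 [346. 147.  29.  30.]
```

View pics/crop5.png

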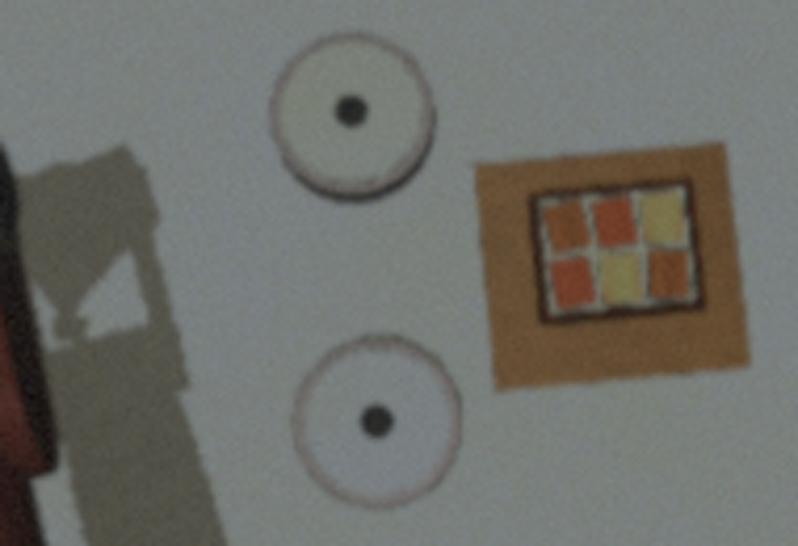

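The tray's corners, about (530,192), (690,180), (704,307) and (543,322), are all well inside the sheet with tens of millimetres to spare. The bystanders are where they were, so I'm handing in.

```bash
python3 -c "
from station import ctrl
print(ctrl.finish_job())"
```

```text
the job is handed in; nothing more can be done
None
```

I pushed the tray through the gap and onto the brown sheet, then handed the job in at about 16 s of the 72 s allowed. No verdict was reported.

- **How:** I pushed its rear edge with two half-open fingers, took out its 5–6° of skew before the gap, and corrected by about 1 mm and 1° on the way in. Contact forces read at the end of each move stayed under about 3 N, so the tray did not jam on the wells.
- **In the gap:** the tray stopped near the middle, judged from the tool position and the top view. I saw no sign of it lifting or tipping, though I did not measure its height.
- **On the sheet:** the last top view shows all four corners inside the paper. I judged this by eye at about 15 mm clear at the closest edge, and did not compute the corner positions in the sheet's frame.
- **Arm:** it is clear, with the tool at 18 cm height on the tray's starting side.
- **Bystanders:** the mill and the stack of boats were found within a pixel of where they started. The jar's box centre read 4 pixels (about 12 mm) lower in the last picture, but that box was also smaller. The arm did not pass near the jar, so I put this down to detector noise and did not check further.
- **Disagreement:** one early wrist-camera fit put the tray about 6 mm farther back than the top view. I think that fit took in the tray's rear wall, so I worked from the top view.

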